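# Latch the service cover of a bench power supply

### The arm

A 7-joint arm with a two-finger parallel gripper is mounted at the origin on the work surface. World frame = base frame: x ahead of the robot, y to its left, z up, the work surface at z = 0. Lengths are in m, angles in rad, forces in N, time in s.
With the tool pointing down it reaches from about 0.425 to 0.925 m from the base axis. Payload 6.8 kg.
Tool frame: the origin (TCP) lies at the very end of the fingers, on their centre line; the grasp point (between the pads) lies 19 mm behind it; y points along the fingers, x is the direction in which the jaws open and shut, and the axes are right-handed (so a half turn about y gives the same grasp; the last joint's range is limited). The gripper opens to 85 mm and grips with 20 to 120 N. Pads are 22 mm wide; open, the fingers measure 114 mm over their backs; the gripper's body (76 mm by 85 mm) begins 54 mm behind the grasp point. The pads swing forward as they close: fully open they stand 13 mm farther back than shut.
Start: joints at [-1.444, 0.477, 0.022, 1.555, -0.011, 1.109, -0.083], TCP at [0.157, 0.656, 0.231] pointing down, gripper open.
Joint ranges: [-2.96, 2.96], [-0.34, 2.1], [-1.41, 1.46], [0.24, 2.44], [-1.37, 4.51], [0.17, 1.92], [-2.96, 2.96]. Speed limits (rad/s): [2.39, 2.39, 3.14, 3.14, 3.14, 3.14, 3.14].

### API

Orientations are given as a rotation vector (axis times angle).
In Python, from bench import r, imaging gives the robot as it stands.
- The arm moves only by the shell command python3 -m jog 'ROWS' [FORCE]. ROWS is text: rows parted by semicolons, each of 7 numbers parted by spaces: the turn, a rotation vector about the tool's x, y, z in degrees, then the shift along the tool's x, y, z in mm, then the opening, from 0 (shut) to 1 (fully open). A call has exactly 5 rows; each row shifts and turns the commanded pose from where the row before left it, along the tool's axes as they then stand; what a row does not reach is not made up. A row lasts 1/12 s, in which the tool goes at most 41.7 mm and 7.16 degrees, less where a joint would pass 70% of its speed; a pose out of reach is approached as far as the arm can. A call with a gripper value outside its range is refused whole. The fingers move at their own pace and stop on an object; FORCE is the grip in N (left out, the last holds). Time passes only in rows, so rows that do not move let the fingers close, or fill a call up. It gives the time, the measured TCP pose, the force and the opening at its end, in the units of the state.
- r.get_obs(): the state, without advancing time (a new reading comes with each control period).
- imaging.grab_frame(name): name is "scene" or "top"; returns a dict with "color" (400x640x3 uint8, red, green, blue), "z_map" (400x640 float32, m along the optical axis (not along the pixel's ray), 0 where there is no reading), "fx", "fy", "cx", "cy" (pixels), "world_to_cam" (4x4, takes a point from world to camera coordinates). Camera axes: x right, y up, looking along -z (the intrinsics and any distortion apply to the point x, -y, -z); pixel columns grow to the right and rows downward; lengths in m; the calibration is good to about 2 mm. A picture is of the moment at which its call begins.
- r.hand_in(): hands the job in, once; it reports no verdict.
The state is a dict: "clock": time; "joints": joint angles; "qvel": joint speeds; "tau": joint torques, N m; "tcp_pos": TCP position; "orientation": TCP orientation; "contact_force": force on the tool from outside, world axes, zero at the start; "moment": the same for the moment, N m; "grip_width": finger opening in m.
Only numpy, scipy, OpenCV 4.12 (cv2) and the standard library are available. Lean on these libraries where they do the work, as an engineer would, in place of code of your own. Each camera call takes 0.05 s, during which the arm holds its last target.

### The job

The service cover of the power supply is standing ajar. Set your fingertips in the slot of its round quarter-turn fastener, press the cover fully shut with them and, keeping it down, turn the fastener clockwise (seen from above) as far as it goes so that the cover stays locked, then take your hand away. Do not lift the cover, and leave the things around it where they are.

Things in the scene. Friction and masses are not known exactly. Their poses are not given: they have to be found in the camera images.
- case: Grey metal bench power supply, 300 (x) x 260 (y) x 122 mm high, fixed. Origin: centre of its underside, on the bench; z up; its x axis points from the front panel (display and dials, robot's side) to the rear. Its top: a hinged service cover over the front 212 mm, then a level deck 88 mm deep at the same 122 mm height.
- cover (a joint): Opening angle of the service cover, rad; 0 = fully shut, top level and 122 mm above the bench; grows as its front edge rises. A spring in its rear hinge holds it ajar (0.07 to 0.17 rad, front edge 15 to 36 mm up). It takes about 3 to 7 N on the fastener to push it shut and keep it there; let go unlocked, it springs ajar again.
- latch (a joint): Angle of the quarter-turn fastener, rad: 0 = fully open, slot along the cover's front edge; 1.571 = locked, at its stop, slot square to the front edge. Grows clockwise seen from above. Light friction (0.1 N m); stays where left. Its cam runs under a lip inside the case only while the cover is pressed shut; turned with the cover ajar, it passes over the lip and keeps the cover from shutting.
- turn_disc: The fastener's round steel turning disc, 92 mm across, set in a thin dark ring in the front half of the cover. Across it runs a closed slot 76 long, 34 wide, 12 mm deep with a dark floor, room for shut fingertips. Origin: centre of the slot's floor, on the turning axis; x along the slot, y across it, z up out of the disc, square to the cover. At latch 1.571 its x is the case's x, at 0 the case's y.
- multimeter: Black handheld multimeter, 75 x 150 x 34 mm, lying on the deck behind the cover; origin at the centre of its underside. To be left alone.
- solder_spool: Grey spool of solder standing on end on the bench beside the case, 64 mm across and 50 mm high; origin at the centre of its underside. To be left alone.
- parts_dish: Round steel parts dish on the bench beside the case, 90 mm across and 28 mm high; origin at the centre of its underside. To be left alone.
- screwdriver: Screwdriver lying on the bench on the left of the case, about 200 mm long; origin on its underside. To be left alone.
- cover_hinge (a point): Middle of the cover's hinge line, at [60, 0, 122] mm in the case's frame; the hinge runs along the case's y axis. The cover is an aluminium panel 210 (front to rear) x 258 x 12 mm in front of it. With the cover shut, turn_disc's origin lies at [-90, 0, 112] mm in the case's frame, and the disc's top 12 mm higher, 2 mm above the cover.

How it is judged:
On the way, in this order (a step that is already met when the one before it is completed fails the run):
1. the cover is pressed fully shut by the fingers on the fastener, the fastener not yet turned to lock (value of joint cover below 0.015 rad and value of joint latch below 0.9 rad and contact force between the fingers and turn_disc above 0.5 N), for 0.05 s.
2. the fingers, in the slot, have turned the fastener to its stop with the cover shut (value of joint cover below 0.015 rad and value of joint latch above 1.4 rad and contact force between the fingers and turn_disc above 0.3 N).
At the end, for the whole second after the job is handed in: The fastener is within 10 degrees of its locked stop and the cover, let go, stays shut to within 0.015 rad (about 3 mm at its front edge), held by the cam (value of joint cover below 0.015 rad and value of joint latch above 1.4 rad); the robot touches nothing.
It fails at once if the cover is lifted (value of joint cover above 0.26 rad).
It fails at once if the multimeter is moved (distance of multimeter from where it was at the start of the episode above 0.015 m).
It fails at once if the solder spool is moved (distance of solder_spool from where it was at the start of the episode above 0.02 m).
It fails at once if the parts dish is moved (distance of parts_dish from where it was at the start of the episode above 0.02 m).
It fails at once if the screwdriver is moved (distance of screwdriver from where it was at the start of the episode above 0.03 m).
It also fails if it takes over 42 s, if anything falls off the work surface, if the arm or the gripper's body presses on something with over 40 N, if the wrist force passes 120 N, or if a joint passes its speed limit or range.

## Working session

There is one attempt and no reset: what is moved stays moved. The work goes in short steps, Python scripts to look and compute and a shell command to move; the robot and the scene stay as the last step left them, time stands still between calls to the robot, and variables do not carry over. Pictures are saved under pics/ and viewed, and the job is handed in when it is done.

```bash
ls; mkdir -p pics; python3 - <<'E'
from bench import r, imaging
import cv2,numpy as np
o=r.get_obs(); print(o)
for n in("scene","top"):
    f=imaging.grab_frame(n); cv2.imwrite(f"pics/{n}0.png",f["color"][:,:,::-1]); np.savez(f"{n}0.npz",**f)
    print({k:f[k] for k in f if k not in("color","z_map")})
E
```

```text
pics
{'clock': 0.0, 'joints': array([-1.44410576,  0.47781367,  0.02234543,  1.55647986, -0.01148312,
        1.1093037 , -0.08308196]), 'qvel': array([ 0.00014434, -0.0005797 , -0.001115  , -0.00045356,  0.00140077,
       -0.00118831,  0.00028205]), 'tau': array([-1.26294012e-04, -5.96450007e+01,  1.60796966e+00, -2.81207621e+01,
        1.24441463e-02,  9.29964735e-03,  8.49586002e-06]), 'tcp_pos': array([0.15691417, 0.65588141, 0.23030475]), 'orientation': array([-1.31245845, -1.03359652,  1.03588465]), 'contact_force': array([-0.4571523 , -0.53444703, -0.43589607]), 'moment': array([-0.0016223 ,  0.0221079 ,  0.01853838]), 'grip_width': 0.08555313024964384}
{'fx': 390.9225040022079, 'fy': 390.9225040022079, 'cx': 319.25535536792137, 'cy': 196.42725609679175, 'world_to_cam': array([[ 0.23308957,  0.97240695, -0.0096942 , -0.19794673],
       [-0.82914548,  0.20393833,  0.52050642,  0.48360925],
       [ 0.50812108, -0.11328672,  0.85380272, -1.26855753],
       [ 0.        ,  0.        ,  0.        ,  1.        ]])}
{'fx': 385.94515540166935, 'fy': 385.94515540166935, 'cx': 321.8639280794482, 'cy': 202.60836343216377, 'world_to_cam': array([[-0.026905  , -0.99950408, -0.01636171,  0.07333937],
       [ 0.98743234, -0.02912287,  0.15533588, -0.62952646],
       [-0.15573534, -0.01197677,  0.98772621, -0.81874484],
       [ 0.        ,  0.        ,  0.        ,  1.        ]])}
```

View pics/scene0.png

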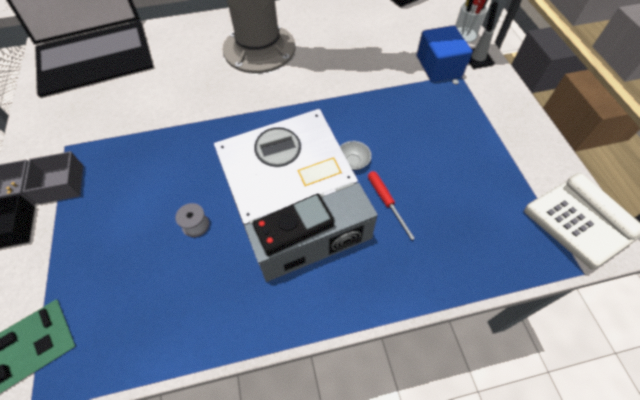

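View pics/top0.png

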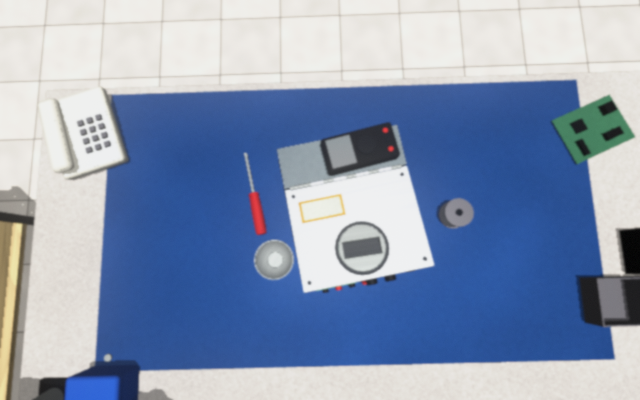

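The scene view shows the cover with the disc at about (277,147), and the top view has the disc at (362,248) with its dark slot roughly along the front edge. The multimeter sits behind the cover, the dish is to the left at (273,259) and the spool to the right at (456,212) in the top view. Next I'll measure.

```bash
cat > h.py <<'E'
import numpy as np,cv2
def pts(f):
    z=f["z_map"];v,u=np.mgrid[:400,:640]
    x=(u-f["cx"])/f["fx"]*z;y=-(v-f["cy"])/f["fy"]*z
    P=np.stack([x,y,-z],-1);T=np.linalg.inv(f["world_to_cam"])
    return P@T[:3,:3].T+T[:3,3]
def ray(f,uv):
    T=np.linalg.inv(f["world_to_cam"]);uv=np.atleast_2d(uv).astype(float)
    d=np.stack([(uv[:,0]-f["cx"])/f["fx"],-(uv[:,1]-f["cy"])/f["fy"],-np.ones(len(uv))],-1)@T[:3,:3].T
    return T[:3,3],d
def onplane(f,uv,n,d):
    c,D=ray(f,uv); t=(d-c@n)/(D@n); return c+t[:,None]*D
E
python3 - <<'E'
from h import *
for n,seed in(("top",(320,230)),("scene",(255,190))):
    f=dict(np.load(n+"0.npz")); c=f["color"].astype(int); P=pts(f)
    print(n,"table z",np.median(P[300:330,150:200,2]) if n=="top" else np.median(P[300:330,150:200,2]))
    hsv=cv2.cvtColor(f["color"],cv2.COLOR_RGB2HSV)
    m=((hsv[...,2]>200)&(hsv[...,1]<60)).astype(np.uint8)
    k,l,st,ce=cv2.connectedComponentsWithStats(m); i=l[seed[1],seed[0]]; m=(l==i).astype(np.uint8)
    print("area",st[i])
    # plane
    e=cv2.erode(m,np.ones((5,5))); Q=P[(e>0)&(f["z_map"]>0)]; 
    A=np.c_[Q[:,:2],np.ones(len(Q))]
    w=np.ones(len(Q),bool)
    for _ in range(5):
        s=np.linalg.lstsq(A[w],Q[w,2],rcond=None)[0]; w=abs(A@s-Q[:,2])<.006
    nn=np.array([-s[0],-s[1],1]);L=np.linalg.norm(nn);nn/=L;d=s[2]/L
    print("plane",nn,d,"tilt",np.arccos(nn[2]),"resid",np.std((A@s-Q[:,2])[w]))
    cs,_=cv2.findContours(m,cv2.RETR_EXTERNAL,cv2.CHAIN_APPROX_NONE); cc=max(cs,key=cv2.contourArea)
    ap=cv2.approxPolyDP(cv2.convexHull(cc),8,True)[:,0]; C=onplane(f,ap,nn,d); print("corners",ap.tolist(),C.round(4).tolist())
    # slot: dark low-sat inside cover hull
    hull=np.zeros_like(m);cv2.fillPoly(hull,[cv2.convexHull(cc)],1);hull=cv2.erode(hull,np.ones((9,9)))
    dk=((hsv[...,2]<190)&(hsv[...,1]<90)&(hull>0)).astype(np.uint8)
    k,l,st,ce=cv2.connectedComponentsWithStats(((hsv[...,2]<110)&(hull>0)).astype(np.uint8))
    for j in range(1,k):
        if st[j][4]>100:
            uv=np.argwhere(l==j)[:,::-1]; W=onplane(f,uv,nn,d-.010); r=cv2.minAreaRect((W[:,:2]*1000).astype(np.float32)); print("dark",st[j],ce[j],W.mean(0),r)
    cs,h=cv2.findContours(m,cv2.RETR_CCOMP,cv2.CHAIN_APPROX_NONE)
    for q in cs:
        if 800<cv2.contourArea(q)<6000:
            W=onplane(f,q[:,0],nn,d);print("hole",cv2.contourArea(q),W.mean(0),cv2.fitEllipse((W[:,:2]*1000).astype(np.float32)))
    x0,y0={"top":(240,120),"scene":(190,90)}[n]
    cv2.imwrite(f"pics/{n}crop0.png",cv2.resize(f["color"][y0:y0+190,x0:x0+220,::-1],None,fx=3.5,fy=3.1,interpolation=cv2.INTER_CUBIC)[:600,:800])
E
```

```text
top table z 0.000825068176996846
area [  286   166   148   127 10228]
plane [0.1061739  0.01904495 0.99416517] 0.19304506009059283 tilt 0.10807876259101211 resid 0.0013042287191403002
corners [[406, 166], [433, 265], [305, 292], [286, 191]] [[0.6919, -0.1226, 0.1226], [0.4874, -0.158, 0.1452], [0.4426, 0.0917, 0.1452], [0.6464, 0.1283, 0.1227]]
dark [344 238  37  19 511] [361.99804305 247.21526419] [ 0.5261283  -0.02337138  0.12837814] ((526.19580078125, -23.172508239746094), (28.65972900390625, 71.29531860351562), 7.098329544067383)
hole 2412.5 [ 0.52519972 -0.02175303  0.13850499] ((525.7448120117188, -21.551610946655273), (109.18672180175781, 109.60787963867188), 44.873958587646484)
hole 976.5 [0.60778133 0.0552819  0.12820979] ((607.9603881835938, 55.26673889160156), (52.27138137817383, 110.95062255859375), 10.069600105285645)
scene table z -0.0010814879404076883
area [ 214  109  143  114 7339]
plane [0.10609871 0.01788054 0.99419483] 0.19131391754599925 tilt 0.10780352812791683 resid 0.0013076459415684923
corners [[318, 109], [356, 180], [244, 222], [214, 144]] [[0.4455, 0.0951, 0.1432], [0.6484, 0.1316, 0.1209], [0.6927, -0.1197, 0.1207], [0.4922, -0.1564, 0.1427]]
dark [261 137  33  18 339] [277.10914454 145.5840708 ] [ 0.51834236 -0.01849363  0.12738865] ((518.4262084960938, -18.47952651977539), (28.75818634033203, 73.10710144042969), 7.387295722961426)
hole 1594.5 [ 0.52800884 -0.01972164  0.13643754] ((527.37451171875, -19.005434036254883), (109.71617889404297, 110.50811767578125), 81.64096069335938)
```

```bash
cat > st.py <<'E'
from bench import r
import numpy as np,sys
from scipy.spatial.transform import Rotation as R
o=r.get_obs();M=R.from_rotvec(o["orientation"]).as_matrix()
print("t",o["clock"],"tcp",(o["tcp_pos"]*1000).round(1),"F",o["contact_force"].round(1),"Mo",o["moment"].round(2),"w",round(o["grip_width"]*1000,1))
print("j",o["joints"].round(3));print("x",M[:,0].round(4),"y",M[:,1].round(4),"z",M[:,2].round(4))
# target: pos mm, yaw of tool x (deg), tilt about case y (deg, finger axis leaning)
if len(sys.argv)>4:
    p=np.array(list(map(float,sys.argv[1:4])));a=np.radians(float(sys.argv[4]))
    t=np.radians(float(sys.argv[5])) if len(sys.argv)>5 else 0
    y=np.array([0,0,-1.]);x=np.array([np.cos(a),np.sin(a),0]);T=np.stack([x,y,np.cross(x,y)],1)
    cy=np.radians(100.1);T=R.from_rotvec(t*np.array([np.cos(cy),np.sin(cy),0])).as_matrix()@T
    rv=R.from_matrix(M.T@T).as_rotvec(degrees=True)
    print("turn",rv.round(2),"shift before turn",(M.T@(p-o["tcp_pos"]*1000)).round(1),"after",(T.T@(p-o["tcp_pos"]*1000)).round(1))
E
for a in -170 10.1; do python3 st.py 525 -21 250 $a;done
```

```text
t 0.1 tcp [156.9 656.  230.4] F [-0.7 -1.1  0.1] Mo [ 0.01  0.01 -0.03] w 85.6
j [-1.444  0.478  0.022  1.556 -0.012  1.109 -0.083]
x [ 0.2326  0.9726 -0.0016] y [-3.0e-04 -1.6e-03 -1.0e+00] z [-9.726e-01  2.326e-01 -1.000e-04]
turn [-9.0000e-02 -1.1345e+02 -7.0000e-02] shift before turn [-572.8  -18.6 -515.5] after [-245.   -19.6  730.6]
t 0.1 tcp [156.9 656.  230.4] F [-0.7 -1.1  0.1] Mo [ 0.01  0.01 -0.03] w 85.6
j [-1.444  0.478  0.022  1.556 -0.012  1.109 -0.083]
x [ 0.2326  0.9726 -0.0016] y [-3.0e-04 -1.6e-03 -1.0e+00] z [-9.726e-01  2.326e-01 -1.000e-04]
turn [ 6.000e-02  6.645e+01 -8.000e-02] shift before turn [-572.8  -18.6 -515.5] after [ 243.7  -19.6 -731. ]
```

```bash
python3 -m jog '0 0 0 -14 -8 -13 0; 0 0 0 -28 -8 -26 0; 0 0 0 -28 -4 -26 0; 0 0 0 -28 0 -26 0; 0 0 0 -28 0 -26 0' 40
python3 -m jog '0 0 0 -28 0 -26 0; 0 0 0 -28 0 -26 0; 0 0 0 -28 0 -26 0; 0 0 0 -28 0 -26 0; 0 0 0 -28 0 -26 0'
python3 st.py 525 -21 250 6
```

```text
clock: 0.52
tcp_pos: [0.2421, 0.505, 0.2512]
orientation: [-1.311, -1.035, 1.035]
contact_force: [0.8, -1.0, 0.6]
grip_width: 0.0257
clock: 0.93
tcp_pos: [0.3358, 0.3383, 0.2511]
orientation: [-1.311, -1.034, 1.035]
contact_force: [0.7, -0.1, 0.4]
grip_width: -0.0
t 0.9333 tcp [335.8 338.3 251.1] F [ 0.7 -0.1  0.4] Mo [ 0.01 -0.07  0.01] w -0.0
j [-1.061  0.124  0.155  1.999 -0.022  1.021  0.44 ]
x [ 2.326e-01  9.726e-01 -2.000e-04] y [-3.e-04 -2.e-04 -1.e+00] z [-9.726e-01  2.326e-01  2.000e-04]
turn [-0.000e+00  7.055e+01 -2.000e-02] shift before turn [-305.5    1.1 -267.6] after [ 150.6    1.1 -377.2]
```

```bash
python3 - <<'E'
from h import *
# slot edges from gray: refine using brightness threshold midway, image crop view
f=dict(np.load("top0.npz"))
cv2.imwrite("pics/topzoom.png",cv2.resize(f["color"][210:290,310:420,::-1],None,fx=7,fy=7,interpolation=cv2.INTER_CUBIC))
f=dict(np.load("scene0.npz"))
cv2.imwrite("pics/scenezoom.png",cv2.resize(f["color"][110:185,225:335,::-1],None,fx=7,fy=7,interpolation=cv2.INTER_CUBIC))
E
```

```text
(no output)
```

View pics/topzoom.png

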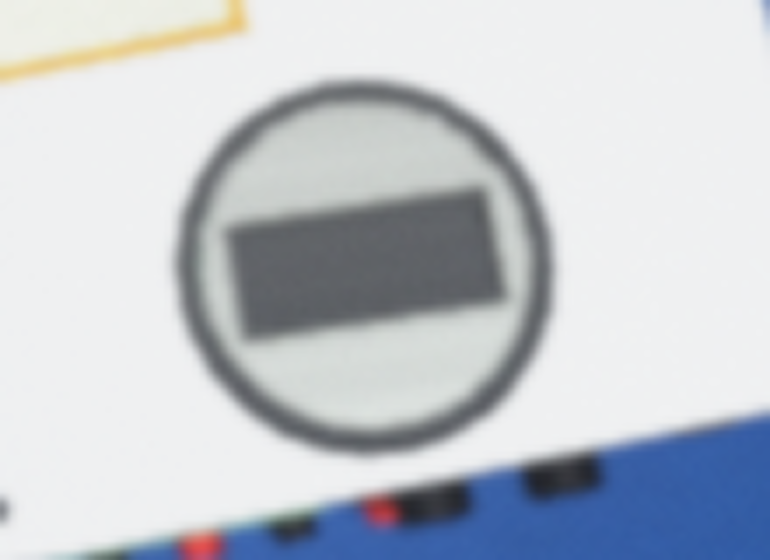

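View pics/scenezoom.png

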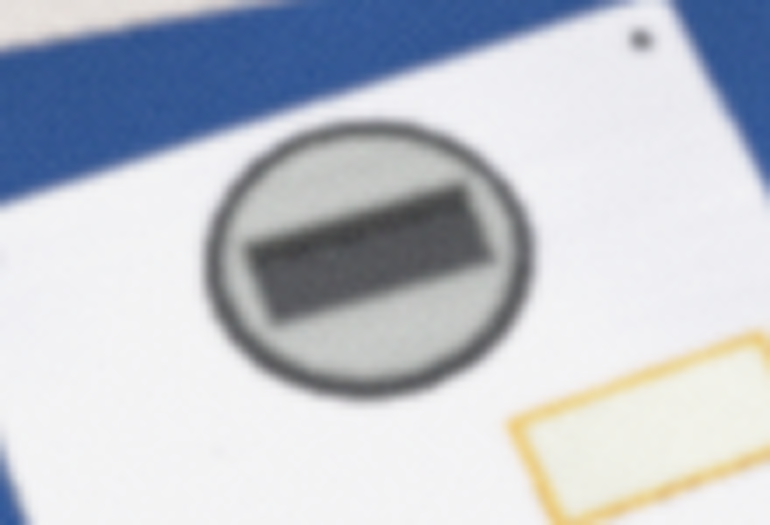

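The zooms show the whole slot outline in both views. Its top-view corners are at about (342.6,242.6), (379.3,236.9), (382.1,252.6) and (345.3,258.6), and it is turned about 3° from the front edge. I'll triangulate the slot rim on the disc's top plane.

```bash
python3 - <<'E'
from h import *
f=dict(np.load("top0.npz"));g=dict(np.load("scene0.npz"))
n=np.array([.1061,.0185,.9942]);n/=np.linalg.norm(n)
res=[]
for F,d,c,off in((f,.19304+.002,[(228,228),(485,188),(505,298),(247,340)],(310,210)),(g,.19131+.002,[(247,243),(462,184),(490,262),(275,324)],(225,110))):
    uv=np.array(c)/7+np.array(off)-.43
    W=onplane(F,uv,n,d)*1000;print(W.round(1).tolist(),W.mean(0))
    r=cv2.minAreaRect(W[:,:2].astype(np.float32));print(r); res.append((uv.mean(0),F))
# midpoint triangulation of centre
(c1,d1),(c2,d2)=[ray(F,u) for u,F in res]
d1=d1[0]/np.linalg.norm(d1);d2=d2[0]/np.linalg.norm(d2)
s=np.linalg.lstsq(np.c_[d1,-d2],c2-c1,rcond=None)[0];a=c1+s[0]*d1;b=c2+s[1]*d2;print("tri",a,b)
E
python3 -m jog '0 0 0 -28 0 -26 0; 0 0 0 -28 0 -26 0; 0 0 0 -28 0 -26 0; 0 0 0 -28 0 -26 0; 0 0 0 -28 0 -26 0'
python3 -m jog '0 0 0 -28 0 -26 0; 0 0 0 -28 0 -26 0; 0 0 0 -28 0 -26 0; 0 0 0 -28 0 -26 0; 0 0 0 -28 0 -26 0'
python3 -m jog '0 7 0 0 0 0 0; 0 7 0 0 0 0 0; 0 7 0 0 0 0 0; 0 7 0 0 0 0 0; 0 7 0 0 0 0 0'
python3 -m jog '0 7 0 0 0 0 0; 0 7 0 0 0 0 0; 0 7 0 0 0 0 0; 0 7 0 0 0 0 0; 0 7 0 0 0 0 0'
python3 st.py 525 -21 250 6
```

```text
[[536.8, 16.4, 138.6], [546.0, -56.7, 139.0], [514.9, -60.4, 142.4], [505.2, 12.3, 142.0]] [525.73507518 -22.0933859  140.4862845 ]
((525.7407836914062, -22.19937515258789), (31.852476119995117, 73.73657989501953), 7.3854169845581055)
[[516.0, -56.2, 140.4], [508.2, 15.8, 139.9], [539.3, 18.5, 136.5], [547.7, -52.8, 137.0]] [527.7980221  -18.68012555 138.4624939 ]
((527.8919067382812, -18.490806579589844), (31.902002334594727, 72.45968627929688), 6.274943828582764)
tri [ 0.52579148 -0.02242246  0.1367912 ] [ 0.52634695 -0.01883871  0.13649841]
clock: 1.35
tcp_pos: [0.4295, 0.172, 0.2512]
orientation: [-1.311, -1.035, 1.034]
contact_force: [2.2, 0.4, 0.3]
grip_width: 0.0
clock: 1.77
tcp_pos: [0.5234, 0.0058, 0.2512]
orientation: [-1.311, -1.035, 1.035]
contact_force: [-0.0, 1.0, -0.2]
grip_width: 0.0005
clock: 2.18
tcp_pos: [0.5228, 0.0074, 0.2509]
orientation: [-1.497, -0.562, 0.563]
contact_force: [0.4, 0.2, 0.0]
grip_width: -0.0003
clock: 2.6
tcp_pos: [0.5227, 0.0075, 0.251]
orientation: [-1.569, -0.084, 0.086]
contact_force: [0.4, -0.2, 0.2]
grip_width: 0.0002
t 2.6 tcp [522.7   7.5 251. ] F [ 0.4 -0.2  0.2] Mo [-0.04 -0.01 -0.02] w 0.2
j [-0.704  0.234  0.677  1.928 -0.17   1.037  0.155]
x [ 9.941e-01  1.080e-01 -7.000e-04] y [-7.e-04 -1.e-04 -1.e+00] z [-0.108   0.9941  0.    ]
turn [-0.    0.2  -0.04] shift before turn [ -0.8   1.  -28.6] after [ -0.7   1.  -28.6]
```

```bash
python3 -m jog '0 0 0 0 10 -14 0; 0 0 0 0 30 -14 0; 0 0 0 0 30 0 0; 0 0 0 0 16 0 0; 0 0 0 0 0 0 0'
python3 st.py 525.7 -20.5 150 6.2
python3 - <<'E'
from bench import imaging
import cv2
for n,(x0,y0) in{"top":(290,190),"scene":(215,90)}.items():
    f=imaging.grab_frame(n); cv2.imwrite(f"pics/{n}1.png",cv2.resize(f["color"][y0:y0+110,x0:x0+150,::-1],None,fx=5,fy=5,interpolation=cv2.INTER_CUBIC))
E
```

```text
clock: 3.02
tcp_pos: [0.5234, -0.0204, 0.1618]
orientation: [-1.57, -0.084, 0.095]
contact_force: [-1.2, -0.0, -0.7]
grip_width: 0.0003
t 3.0167 tcp [523.4 -20.4 161.8] F [-1.2 -0.  -0.7] Mo [-0.03  0.01 -0.02] w 0.3
j [-0.594  0.366  0.638  2.011 -0.283  0.859  0.315]
x [ 0.9935  0.1137 -0.007 ] y [-0.0069 -0.0013 -1.    ] z [-1.137e-01  9.935e-01 -5.000e-04]
turn [ 0.03  0.33 -0.4 ] shift before turn [ 2.3 11.8 -0.4] after [ 2.3 11.8 -0.4]
```

View pics/scene1.png

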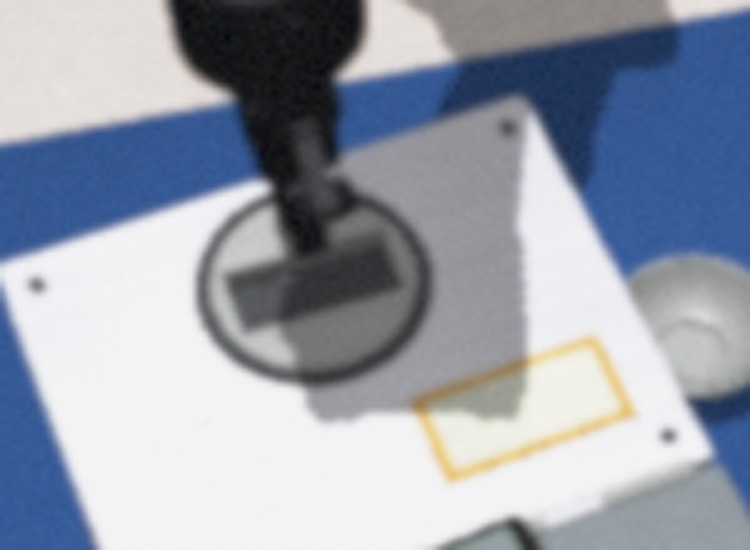

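View pics/top1.png

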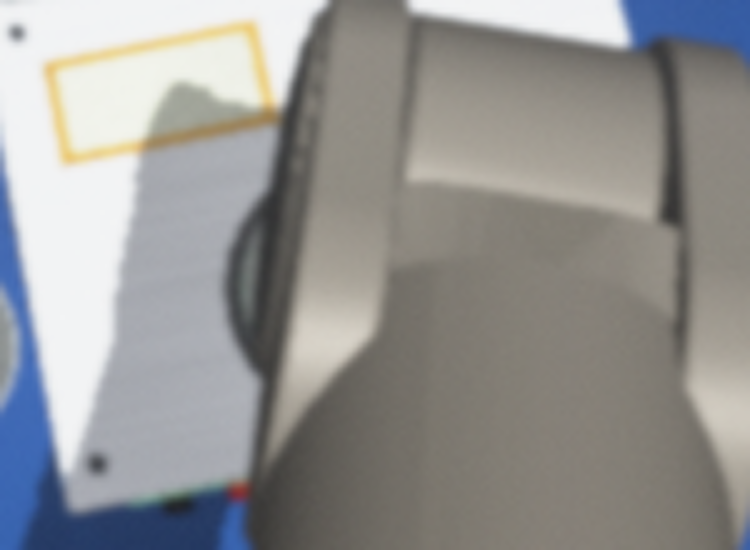

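The scene view shows the fingertips at crop (308,250), just above the slot centre at about (313,280). The arm hides the slot in the top view. I'll correct and go down.

```bash
python3 -m jog '0 0 0 1 2 0 0; 0 0 0 0 5 0 0; 0 0 0 0 4 0 0; 0 0 0 0 0 0 0; 0 0 0 0 0 0 0'
python3 st.py 525.7 -20.5 132 6.2
python3 - <<'E'
from bench import imaging,r
from h import *
f=imaging.grab_frame("scene");x0,y0=235,105
p=r.get_obs()["tcp_pos"]
q=f["world_to_cam"]@np.r_[p,1];print("tcp px",(np.array([f["cx"]+f["fx"]*q[0]/-q[2],f["cy"]+f["fy"]*-q[1]/-q[2]])-[x0,y0])*8)
cv2.imwrite(f"pics/scene2.png",cv2.resize(f["color"][y0:y0+70,x0:x0+95,::-1],None,fx=8,fy=8,interpolation=cv2.INTER_CUBIC))
E
```

```text
clock: 3.53
tcp_pos: [0.5272, -0.0201, 0.1544]
orientation: [-1.569, -0.09, 0.09]
contact_force: [0.3, 0.3, -0.1]
grip_width: 0.0
t 3.5333 tcp [527.2 -20.1 154.4] F [ 0.3  0.3 -0.1] Mo [ 0.   -0.01 -0.02] w 0.0
j [-0.584  0.379  0.63   2.014 -0.298  0.839  0.328]
x [ 0.9935  0.1142 -0.    ] y [-0.e+00  1.e-04 -1.e+00] z [-1.142e-01  9.935e-01  1.000e-04]
turn [-0.01  0.36 -0.  ] shift before turn [-1.6 22.4 -0.2] after [-1.6 22.4 -0.2]
tcp px [327.09942913 288.62904961]
```

View pics/scene2.png

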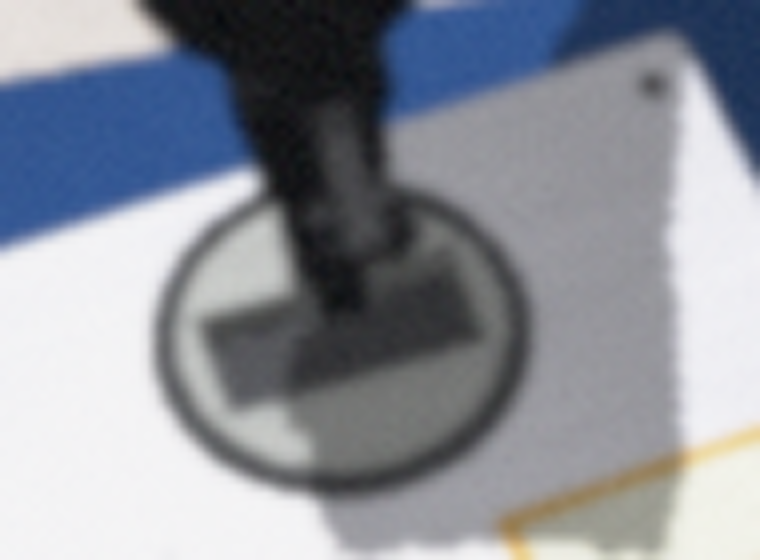

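```bash
python3 -m jog '0 0 0 -1 4 0 0; 0 0 0 0 4 0 0; 0 0 0 0 4 0 0; 0 0 0 0 3 0 0; 0 0 0 0 0 0 0'
python3 st.py 525.7 -20.5 132 6.2
```

```text
clock: 4.0
tcp_pos: [0.5258, -0.0203, 0.1384]
orientation: [-1.569, -0.089, 0.091]
contact_force: [0.9, 0.2, 0.6]
grip_width: -0.0004
t 4.0 tcp [525.8 -20.3 138.4] F [0.9 0.2 0.6] Mo [-0.01 -0.05  0.07] w -0.4
j [-0.571  0.402  0.616  2.028 -0.318  0.807  0.345]
x [ 0.9935  0.114  -0.0014] y [-1.4e-03 -3.0e-04 -1.0e+00] z [-1.140e-01  9.935e-01 -1.000e-04]
turn [ 0.01  0.35 -0.08] shift before turn [-0.1  6.4 -0.2] after [-0.1  6.4 -0.2]
```

```bash
python3 -m jog '0 0 0 0 2 0 0; 0 0 0 0 2 0 0; 0 0 0 0 2 0 0; 0 0 0 0 0 0 0; 0 0 0 0 0 0 0'
python3 st.py 525.7 -20.5 132 6.2
```

```text
clock: 4.42
tcp_pos: [0.5262, -0.0203, 0.1332]
orientation: [-1.569, -0.09, 0.09]
contact_force: [0.1, -0.3, -0.8]
grip_width: -0.0002
t 4.4167 tcp [526.2 -20.3 133.2] F [ 0.1 -0.3 -0.8] Mo [ 0.01 -0.    0.02] w -0.2
j [-0.566  0.41   0.611  2.032 -0.326  0.795  0.352]
x [ 9.935e-01  1.140e-01 -2.000e-04] y [-2.e-04 -0.e+00 -1.e+00] z [-0.114   0.9935  0.    ]
turn [-0.    0.35 -0.01] shift before turn [-0.5  1.2 -0.1] after [-0.5  1.2 -0.1]
```

No contact 6 mm below the rim, so the fingers are in the slot. I'll keep pressing.

```bash
python3 -m jog '0 0 0 0 2 0 0; 0 0 0 0 2 0 0; 0 0 0 0 2 0 0; 0 0 0 0 2 0 0; 0 0 0 0 0 0 0'
python3 st.py 525 -20.5 112 6.2;python3 -m jog '0 0 0 0 2 0 0; 0 0 0 0 2 0 0; 0 0 0 0 2 0 0; 0 0 0 0 2 0 0; 0 0 0 0 0 0 0'
python3 st.py 525 -20.5 112 6.2
```

```text
clock: 4.83
tcp_pos: [0.5261, -0.0203, 0.1249]
orientation: [-1.569, -0.089, 0.09]
contact_force: [0.4, 0.4, 0.4]
grip_width: -0.0001
t 4.8333 tcp [526.1 -20.3 124.9] F [0.4 0.4 0.4] Mo [ 0.01  0.03 -0.05] w -0.1
j [-0.558  0.423  0.602  2.037 -0.337  0.779  0.361]
x [ 9.935e-01  1.140e-01 -4.000e-04] y [-4.e-04 -1.e-04 -1.e+00] z [-0.114   0.9935 -0.    ]
turn [ 0.    0.35 -0.02] shift before turn [-1.2 12.9 -0.1] after [-1.2 12.9 -0.1]
clock: 5.25
tcp_pos: [0.5264, -0.0203, 0.117]
orientation: [-1.569, -0.09, 0.09]
contact_force: [-0.4, 0.1, 2.0]
grip_width: 0.0001
t 5.25 tcp [526.4 -20.3 117. ] F [-0.4  0.1  2. ] Mo [-0.    0.12  0.03] w 0.1
j [-0.55   0.435  0.594  2.042 -0.348  0.762  0.37 ]
x [9.935e-01 1.140e-01 1.000e-04] y [ 1.e-04 -1.e-04 -1.e+00] z [-1.140e-01  9.935e-01 -1.000e-04]
turn [0.   0.35 0.  ] shift before turn [-1.4  5.  -0.1] after [-1.4  5.  -0.1]
```

```bash
cat > look.py <<'E'
from bench import imaging,r
from h import *
import sys
f=imaging.grab_frame("scene");x0,y0=200,95
cv2.imwrite(f"pics/{sys.argv[1]}.png",cv2.resize(f["color"][y0:y0+110,x0:x0+160,::-1],None,fx=5,fy=5,interpolation=cv2.INTER_CUBIC))
hsv=cv2.cvtColor(f["color"],cv2.COLOR_RGB2HSV);P=pts(f)
m=((hsv[...,1]<60)&(hsv[...,2]>120)).astype(np.uint8);z0=np.zeros_like(m)
# cover interior quad in the scene view, arm excluded
q=np.array([[345,178],[250,212],[225,150],[255,138],[262,170],[300,165],[318,130]]);cv2.fillPoly(z0,[q],1)
k=(z0>0)&(m>0)&(f["z_map"]>0);Q=P[k];A=np.c_[Q[:,:2],np.ones(len(Q))];w=np.ones(len(Q),bool)
for _ in range(6):
    s=np.linalg.lstsq(A[w],Q[w,2],rcond=None)[0];w=abs(A@s-Q[:,2])<.005
print("cover slope along case x",-(s[0]*np.cos(np.radians(10.1))+s[1]*np.sin(np.radians(10.1))),"n",w.sum())
E
python3 look.py s3
```

```text
cover slope along case x 0.03041605330517816 n 4398
```

View pics/s3.png

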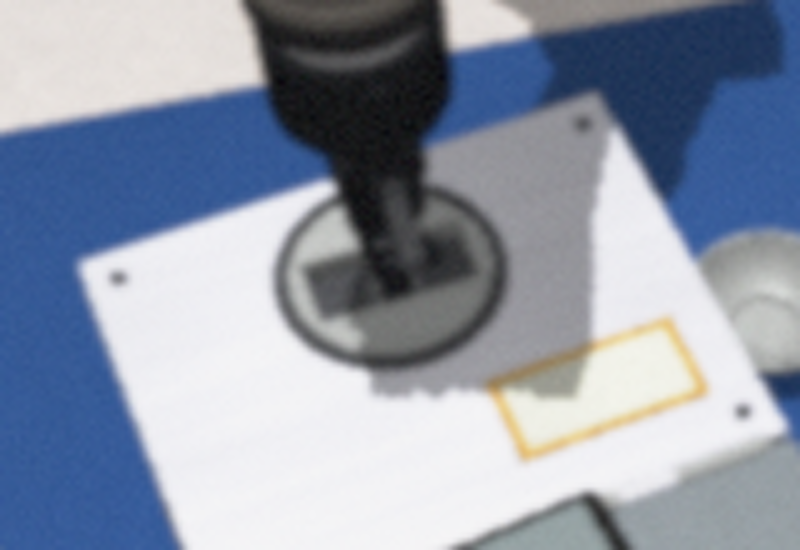

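The fingertips are in the slot at about (392,285) in the crop, and the cover has gone from 0.108 to about 0.03 rad. I'll press it the rest of the way.

```bash
python3 -m jog '0 0 0 0 1 0 0; 0 0 0 0 1 0 0; 0 0 0 0 1 0 0; 0 0 0 0 1 0 0; 0 0 0 0 0 0 0'
python3 st.py 525 -20.5 112 6.2;python3 -m jog '0 0 0 0 1 0 0; 0 0 0 0 1 0 0; 0 0 0 0 0 0 0; 0 0 0 0 0 0 0; 0 0 0 0 0 0 0'
python3 st.py 525 -20.5 112 6.2; python3 look.py s4
```

```text
clock: 5.72
tcp_pos: [0.5265, -0.0203, 0.1132]
orientation: [-1.569, -0.09, 0.089]
contact_force: [0.7, 0.1, 3.1]
grip_width: 0.0002
t 5.7167 tcp [526.5 -20.3 113.2] F [0.7 0.1 3.1] Mo [ 0.02 -0.04 -0.03] w 0.2
j [-0.546  0.441  0.589  2.045 -0.354  0.754  0.375]
x [9.935e-01 1.140e-01 3.000e-04] y [ 3.e-04  0.e+00 -1.e+00] z [-0.114   0.9935 -0.    ]
turn [0.   0.35 0.02] shift before turn [-1.5  1.2 -0.1] after [-1.5  1.2 -0.1]
clock: 6.13
tcp_pos: [0.5266, -0.0202, 0.112]
orientation: [-1.568, -0.09, 0.089]
contact_force: [-2.6, 1.1, 11.7]
grip_width: -0.0005
t 6.1333 tcp [526.6 -20.2 112. ] F [-2.6  1.1 11.7] Mo [0.17 0.58 0.  ] w -0.5
j [-0.544  0.443  0.588  2.045 -0.356  0.752  0.377]
x [9.935e-01 1.140e-01 6.000e-04] y [ 6.e-04  7.e-04 -1.e+00] z [-1.140e-01  9.935e-01  6.000e-04]
turn [-0.03  0.34  0.04] shift before turn [-1.6 -0.  -0.1] after [-1.6 -0.  -0.1]
cover slope along case x -0.0011045366308417898 n 4383
```

Shut: TCP z is 112, force 11.7 N, cover slope about 0. Now I'll turn clockwise, which is + about tool y.

```bash
python3 -m jog '0 4 0 0 0.3 0 0; 0 4 0 0 0 0 0; 0 4 0 0 0 0 0; 0 4 0 0 0 0 0; 0 4 0 0 0 0 0'
python3 st.py 526 -20.5 112 -14;python3 -m jog '0 4 0 0 0 0 0; 0 4 0 0 0 0 0; 0 4 0 0 0 0 0; 0 4 0 0 0 0 0; 0 4 0 0 0 0 0'
python3 st.py 526 -20.5 112 -34; python3 look.py s5
```

```text
clock: 6.6
tcp_pos: [0.5273, -0.0204, 0.112]
orientation: [-1.562, 0.185, -0.189]
contact_force: [-0.9, 0.2, 11.9]
grip_width: 0.0002
t 6.6 tcp [527.3 -20.4 112. ] F [-0.9  0.2 11.9] Mo [0.07 0.24 0.05] w 0.2
j [-0.612  0.467  0.681  2.048 -0.423  0.764  0.09 ]
x [ 0.9717 -0.236   0.0019] y [ 2.1e-03  5.0e-04 -1.0e+00] z [0.236  0.9717 0.001 ]
turn [-0.06  0.35  0.11] shift before turn [-1.3 -0.  -0.4] after [-1.3 -0.  -0.4]
clock: 7.02
tcp_pos: [0.5274, -0.0204, 0.112]
orientation: [-1.52, 0.458, -0.462]
contact_force: [-0.1, 0.9, 11.5]
grip_width: 0.0002
t 7.0167 tcp [527.4 -20.4 112. ] F [-0.1  0.9 11.5] Mo [0.08 0.23 0.03] w 0.2
j [-0.678  0.497  0.775  2.052 -0.494  0.781 -0.19 ]
x [ 0.8324 -0.5541  0.0016] y [ 2.3e-03  5.0e-04 -1.0e+00] z [0.5541 0.8324 0.0017]
turn [-0.1   0.35  0.09] shift before turn [-1.1 -0.  -0.9] after [-1.1  0.  -0.9]
cover slope along case x -0.0020339702528298096 n 4369
```

View pics/s5.png

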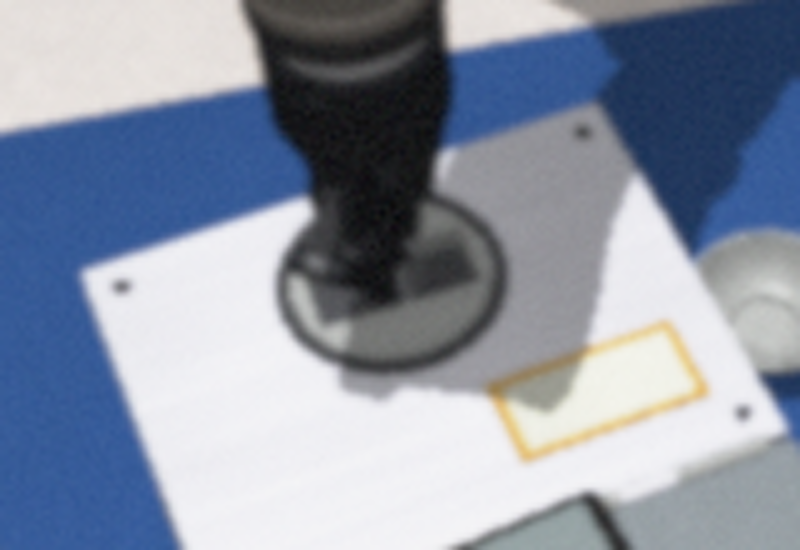

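The fingers turned 40° but the slot stayed where it was. The shut tips are narrower than the slot and spin freely in it. I'll turn back counter-clockwise until the jaw axis lies along the slot, then spread the fingers inside it to get a lever arm.

```bash
for i in 1; do python3 -m jog '0 -6.5 0 0 0 0 0; 0 -6.5 0 0 0 0 0; 0 -6.5 0 0 0 0 0; 0 -6.5 0 0 0 0 0; 0 -6.5 0 0 0 0 0'; done; python3 st.py 526 -20.5 112 97
python3 -m jog '0 -6.5 0 0 0 0 0; 0 -6.5 0 0 0 0 0; 0 -6.5 0 0 0 0 0; 0 -6.5 0 0 0 0 0; 0 -6.5 0 0 0 0 0'
python3 st.py 526 -20.5 112 97
```

```text
clock: 7.48
tcp_pos: [0.5275, -0.0208, 0.112]
orientation: [-1.571, 0.007, -0.011]
contact_force: [0.8, -1.4, 9.2]
grip_width: -0.0004
t 7.4833 tcp [527.5 -20.8 112. ] F [ 0.8 -1.4  9.2] Mo [-0.07  0.1  -0.07] w -0.4
j [-0.567  0.451  0.62   2.046 -0.379  0.754  0.274]
x [ 0.9999 -0.0116  0.0026] y [ 0.0026 -0.     -1.    ] z [ 0.0116  0.9999 -0.    ]
turn [  0.13 -97.67   0.11] shift before turn [-1.5  0.   0.3] after [0.5 0.  1.5]
clock: 7.9
tcp_pos: [0.5274, -0.0207, 0.112]
orientation: [-1.527, -0.437, 0.433]
contact_force: [-0.9, -1.1, 9.8]
grip_width: -0.0002
t 7.9 tcp [527.4 -20.7 112. ] F [-0.9 -1.1  9.8] Mo [-0.18  0.24 -0.06] w -0.2
j [-0.454  0.421  0.47   2.039 -0.278  0.739  0.743]
x [0.8496 0.5274 0.0021] y [ 0.0024  0.     -1.    ] z [-0.5274  0.8496 -0.0012]
turn [ 1.300e-01 -6.517e+01  6.000e-02] shift before turn [-1.1 -0.   1. ] after [0.4 0.  1.4]
```

```bash
python3 -m jog '0 -6.5 0 0 0 0 0; 0 -6.5 0 0 0 0 0; 0 -6.5 0 0 0 0 0; 0 -6.5 0 0 0 0 0; 0 -6.5 0 0 0 0 0'
python3 -m jog '0 -6.5 0 0 0 0 0; 0 -6.5 0 0 0 0 0; 0 -6.5 0 0 0 0 0; 0 -6.5 0 0 0 0 0; 0 -6.5 0 0 0 0 0'
python3 st.py 526 -20.5 112 97; python3 look.py s6
```

```text
clock: 8.32
tcp_pos: [0.5276, -0.0205, 0.112]
orientation: [-1.39, -0.875, 0.872]
contact_force: [-0.1, -0.1, 9.4]
grip_width: 0.0
clock: 8.73
tcp_pos: [0.5276, -0.0204, 0.112]
orientation: [-1.152, -1.299, 1.295]
contact_force: [-0.7, 0.4, 9.2]
grip_width: 0.0003
t 8.7333 tcp [527.6 -20.4 112. ] F [-0.7  0.4  9.2] Mo [-0.03  0.03 -0.06] w 0.3
j [-0.23   0.392  0.185  2.025 -0.106  0.731  1.711]
x [-1.193e-01  9.929e-01 -1.000e-04] y [ 2.9e-03  2.0e-04 -1.0e+00] z [-0.9929 -0.1193 -0.0029]
turn [ 0.17 -0.15 -0.01] shift before turn [0.1 0.  1.6] after [0.1 0.  1.6]
cover slope along case x -0.002877567153661686 n 4325
```

View pics/s6.png

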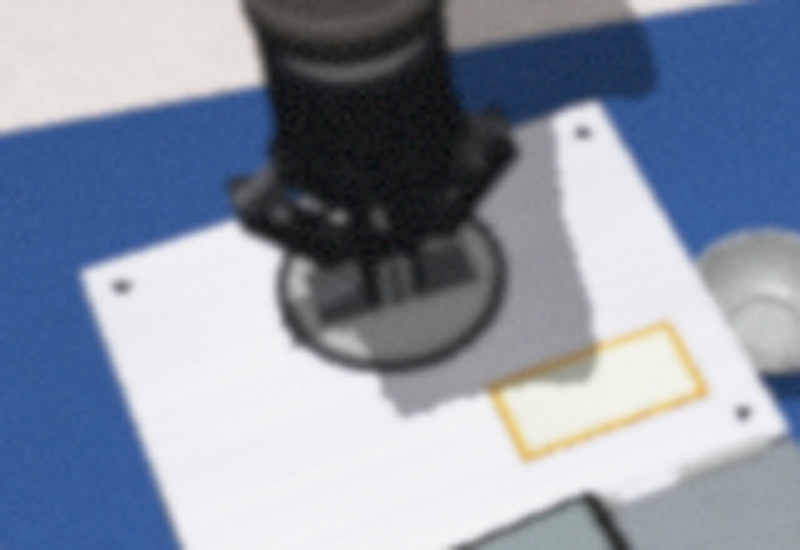

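The two tips (about 11 mm thick each) sit mid-slot at about (397,280), with free slot on both sides. I'll spread them along it.

```bash
python3 -m jog '0 0 0 0 0 0.5 0.1; 0 0 0 0 0.4 0.5 0.2; 0 0 0 0 0.5 0 0.25; 0 0 0 0 0.5 0 0.3; 0 0 0 0 0 0 0.3' 40
python3 st.py 526 -20.5 112 97
```

```text
clock: 9.2
tcp_pos: [0.5276, -0.0206, 0.1117]
orientation: [-1.157, -1.296, 1.29]
contact_force: [-1.3, -0.4, 17.8]
grip_width: 0.0256
t 9.2 tcp [527.6 -20.6 111.7] F [-1.3 -0.4 17.8] Mo [-0.13  0.26  0.01] w 25.6
j [-0.23   0.392  0.186  2.026 -0.107  0.728  1.706]
x [-1.135e-01  9.935e-01 -1.000e-04] y [ 4.8e-03  4.0e-04 -1.0e+00] z [-0.9935 -0.1135 -0.0048]
turn [ 0.27 -0.48 -0.01] shift before turn [ 0.3 -0.3  1.6] after [ 0.3 -0.3  1.6]
```

```bash
python3 -m jog '0 0 0 0 0 0 0.38; 0 0 0 0 0 0 0.45; 0 0 0 0 0 0 0.47; 0 0 0 0 0 0 0.47; 0 0 0 0 0 0 0.47'
python3 st.py 526 -20.5 112 97; python3 look.py s7
```

```text
clock: 9.62
tcp_pos: [0.5268, -0.0205, 0.1105]
orientation: [-1.155, -1.295, 1.291]
contact_force: [0.3, 0.1, 7.5]
grip_width: 0.04
t 9.6167 tcp [526.8 -20.5 110.5] F [0.3 0.1 7.5] Mo [-0.04 -0.2  -0.  ] w 40.0
j [-0.231  0.393  0.186  2.028 -0.107  0.726  1.706]
x [-1.138e-01  9.935e-01 -2.000e-04] y [ 3.1e-03  1.0e-04 -1.0e+00] z [-0.9935 -0.1138 -0.0031]
turn [ 0.18 -0.47 -0.01] shift before turn [ 0.1 -1.5  0.7] after [ 0.1 -1.5  0.8]
cover slope along case x -0.002542806806346166 n 4283
```

View pics/s7.png

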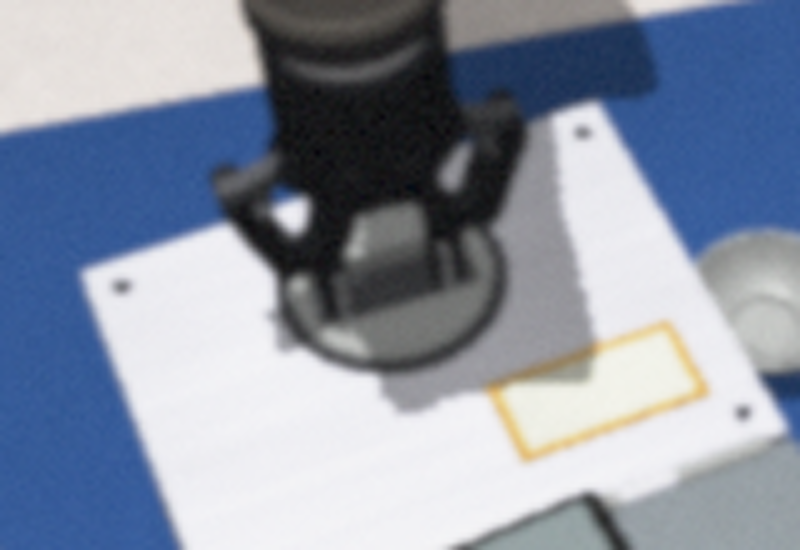

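Both fingers are in the slot, at about (330,295) and (445,270), and the cover is still shut. I'll press a little more and turn clockwise.

```bash
python3 -m jog '0 0 0 0 0.6 0 0.47; 0 0 0 0 0.4 0 0.47; 0 3 0 0 0 0 0.47; 0 4 0 0 0 0 0.47; 0 4 0 0 0 0 0.47'
python3 st.py
python3 -m jog '0 5 0 0 0 0 0.47; 0 5 0 0 0 0 0.47; 0 5 0 0 0 0 0.47; 0 5 0 0 0 0 0.47; 0 5 0 0 0 0 0.47'
python3 st.py; python3 look.py s8
```

```text
clock: 10.08
tcp_pos: [0.5267, -0.0209, 0.1104]
orientation: [-1.249, -1.151, 1.147]
contact_force: [-2.1, -1.0, 17.5]
grip_width: 0.0401
t 10.0833 tcp [526.7 -20.9 110.4] F [-2.1 -1.  17.5] Mo [-0.28  0.62  0.13] w 40.1
j [-0.268  0.396  0.234  2.03  -0.135  0.726  1.538]
x [8.130e-02 9.967e-01 4.000e-04] y [ 3.1e-03  1.0e-04 -1.0e+00] z [-0.9967  0.0813 -0.0031]
clock: 10.5
tcp_pos: [0.5263, -0.0216, 0.1103]
orientation: [-1.413, -0.821, 0.818]
contact_force: [-4.6, -2.0, 19.7]
grip_width: 0.04
t 10.5 tcp [526.3 -21.6 110.3] F [-4.6 -2.  19.7] Mo [-0.68  0.91  0.13] w 40.0
j [-0.354  0.405  0.343  2.036 -0.199  0.729  1.164]
x [4.961e-01 8.683e-01 7.000e-04] y [ 2.3e-03 -5.0e-04 -1.0e+00] z [-0.8683  0.4961 -0.0023]
cover slope along case x -0.002360629659743458 n 4364
```

View pics/s8.png

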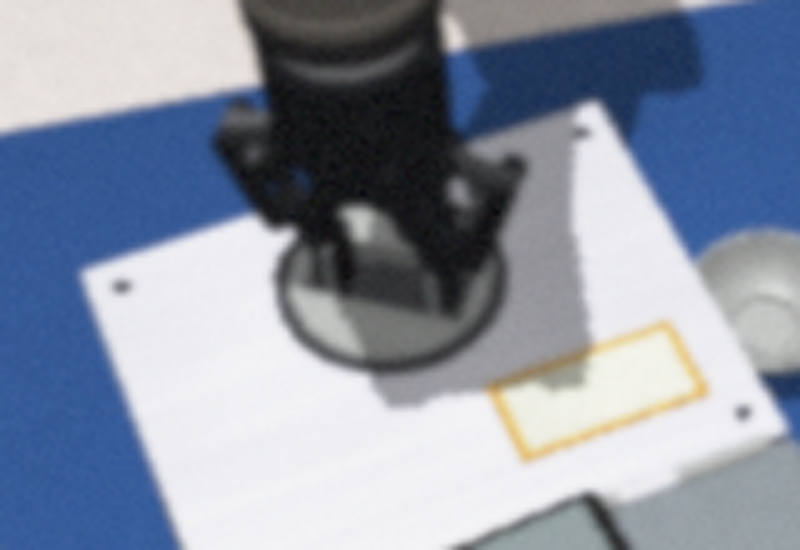

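The slot is turning with the fingers now. I'll continue.

```bash
python3 -m jog '0 5 0 0 0 0 0.47; 0 5 0 0 0 0 0.47; 0 5 0 0 0 0 0.47; 0 5 0 0 0 0 0.47; 0 5 0 0 0 0 0.47'
python3 st.py
python3 -m jog '0 5 0 0 0 0 0.47; 0 5 0 0 0 0 0.47; 0 5 0 0 0 0 0.47; 0 5 0 0 0 0 0.47; 0 3 0 0 0 0 0.47'
python3 st.py; python3 look.py s9
```

```text
clock: 10.97
tcp_pos: [0.5257, -0.0221, 0.1103]
orientation: [-1.518, -0.482, 0.481]
contact_force: [-6.2, -3.5, 22.0]
grip_width: 0.0399
t 10.9667 tcp [525.7 -22.1 110.3] F [-6.2 -3.5 22. ] Mo [-0.81  1.46  0.13] w 39.9
j [-0.44   0.42   0.454  2.042 -0.269  0.735  0.795]
x [8.168e-01 5.769e-01 5.000e-04] y [ 1.1e-03 -6.0e-04 -1.0e+00] z [-0.5769  0.8168 -0.0011]
clock: 11.38
tcp_pos: [0.525, -0.0223, 0.1102]
orientation: [-1.565, -0.167, 0.168]
contact_force: [-8.7, -3.6, 24.5]
grip_width: 0.0404
t 11.3833 tcp [525.  -22.3 110.2] F [-8.7 -3.6 24.5] Mo [-0.78  1.95  0.13] w 40.4
j [-0.52   0.438  0.559  2.048 -0.338  0.745  0.462]
x [ 9.774e-01  2.114e-01 -5.000e-04] y [-4.e-04 -4.e-04 -1.e+00] z [-2.114e-01  9.774e-01 -3.000e-04]
cover slope along case x -0.0020976577178413963 n 4381
```

View pics/s9.png

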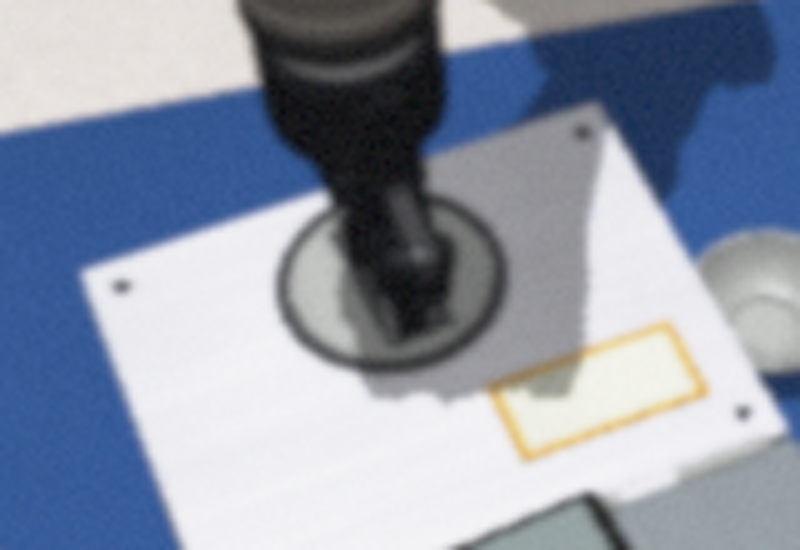

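```bash
python3 -m jog '0 3 0 0 0 0 0.47; 0 3 0 0 0 0 0.47; 0 3 0 0 0 0 0.47; 0 2 0 0 0 0 0.47; 0 0 0 0 0 0 0.47'
python3 st.py 526 -21 112 0
python3 -m jog '0 2 0 0 0 0 0.47; 0 2 0 0 0 0 0.47; 0 0 0 0 0 0 0.47; 0 0 0 0 0 0 0.47; 0 0 0 0 0 0 0.47'
python3 st.py 526 -21 112 -3
```

```text
clock: 11.85
tcp_pos: [0.5262, -0.0216, 0.1103]
orientation: [-1.571, -0.021, 0.018]
contact_force: [-4.5, -2.3, 20.3]
grip_width: 0.0397
t 11.85 tcp [526.2 -21.6 110.3] F [-4.5 -2.3 20.3] Mo [-0.56  1.13  0.04] w 39.7
j [-0.558  0.45   0.609  2.049 -0.373  0.749  0.306]
x [0.9997 0.0246 0.0019] y [ 1.9e-03 -3.0e-04 -1.0e+00] z [-2.460e-02  9.997e-01 -3.000e-04]
turn [0.02 1.41 0.11] shift before turn [-0.2 -1.7  0.6] after [-0.2 -1.7  0.6]
clock: 12.27
tcp_pos: [0.5268, -0.021, 0.1104]
orientation: [-1.57, 0.031, -0.036]
contact_force: [-2.9, -0.9, 19.5]
grip_width: 0.0399
t 12.2667 tcp [526.8 -21.  110.4] F [-2.9 -0.9 19.5] Mo [-0.18  0.76  0.17] w 39.9
j [-0.571  0.454  0.626  2.049 -0.387  0.751  0.251]
x [ 0.9991 -0.043   0.0029] y [ 2.9e-03  3.0e-04 -1.0e+00] z [4.300e-02 9.991e-01 5.000e-04]
turn [-0.03  0.54  0.17] shift before turn [-0.8 -1.6 -0. ] after [-0.8 -1.6 -0. ]
```

```bash
python3 -m jog '0 2 0 0 0 0 0.47; 0 2 0 0 0 0 0.47; 0 0 0 0 0 0 0.47; 0 0 0 0 0 0 0.47; 0 0 0 0 0 0 0.47'
python3 st.py 526 -21 112 -6
python3 look.py s10
```

```text
clock: 12.68
tcp_pos: [0.5273, -0.02, 0.1104]
orientation: [-1.568, 0.083, -0.089]
contact_force: [-0.9, 1.3, 17.6]
grip_width: 0.04
t 12.6833 tcp [527.3 -20.  110.4] F [-0.9  1.3 17.6] Mo [0.3  0.56 0.83] w 40.0
j [-0.585  0.459  0.643  2.049 -0.4    0.753  0.195]
x [ 0.994  -0.1094  0.0035] y [ 3.6e-03  7.0e-04 -1.0e+00] z [0.1094 0.994  0.0011]
turn [-0.06 -0.28  0.2 ] shift before turn [-1.2 -1.6 -1.2] after [-1.2 -1.6 -1.2]
cover slope along case x -0.0023419727650741506 n 4378
```

View pics/s10.png

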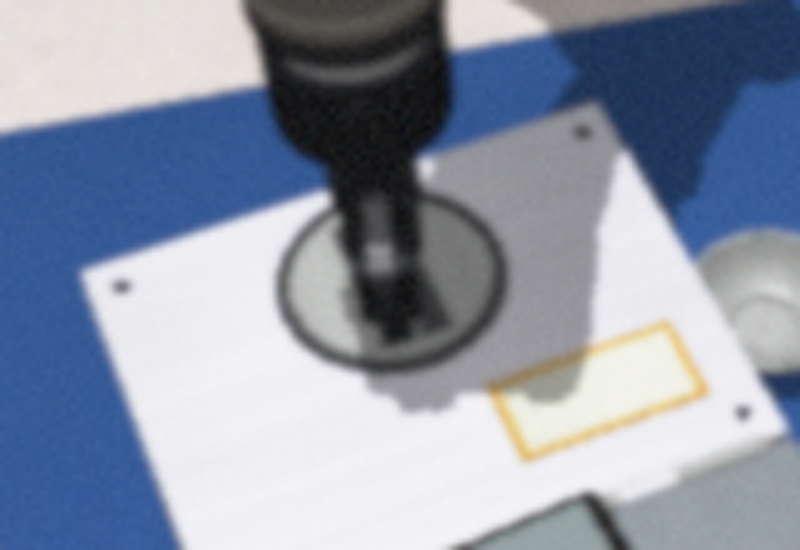

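Mz jumped from 0.17 to 0.83 N m with the tool about 16° past the case's x axis, so the stop is reached. One more small nudge, then unload the turn slightly, shut the fingers partly and withdraw straight up.

```bash
python3 -m jog '0 1.5 0 0 0 0 0.47; 0 0 0 0 0 0 0.47; 0 0 0 0 0 0 0.47; 0 0 0 0 0 0 0.47; 0 0 0 0 0 0 0.47'
python3 st.py
python3 -m jog '0 -4 0 0 0 0 0.47; 0 -3 0 0 -1 0 0.47; 0 0 0 0 -1 0 0.47; 0 0 0 0 -1 0 0.47; 0 0 0 0 0 0 0.47'
python3 st.py;python3 look.py s11
```

```text
clock: 13.15
tcp_pos: [0.5275, -0.02, 0.1104]
orientation: [-1.568, 0.101, -0.107]
contact_force: [-0.6, 0.7, 18.5]
grip_width: 0.0405
t 13.15 tcp [527.5 -20.  110.4] F [-0.6  0.7 18.5] Mo [0.15 0.42 1.86] w 40.5
j [-0.59   0.461  0.65   2.049 -0.404  0.754  0.176]
x [ 0.9912 -0.1321  0.0037] y [ 3.7e-03 -1.0e-04 -1.0e+00] z [1.321e-01 9.912e-01 4.000e-04]
clock: 13.57
tcp_pos: [0.5251, -0.0205, 0.1115]
orientation: [-1.571, 0.015, -0.014]
contact_force: [1.6, 0.6, 3.4]
grip_width: 0.0404
t 13.5667 tcp [525.1 -20.5 111.5] F [1.6 0.6 3.4] Mo [ 0.12 -0.18 -0.02] w 40.4
j [-0.569  0.45   0.621  2.05  -0.378  0.754  0.267]
x [ 9.998e-01 -1.830e-02 -3.000e-04] y [-3.e-04 -1.e-04 -1.e+00] z [ 1.830e-02  9.998e-01 -1.000e-04]
cover slope along case x 0.003529045411752025 n 4389
```

```bash
python3 -m jog '0 0 0 0 -2 0 0.47; 0 0 0 0 -4 0 0.47; 0 0 0 0 -6 0 0.47; 0 0 0 0 -8 0 0.47; 0 0 0 0 -10 0 0.47'
python3 st.py
python3 -m jog '0 0 0 0 -25 0 0.47; 0 0 0 0 -25 0 0.47; 0 0 0 0 -25 0 0.47; 0 0 0 -20 -15 0 0.47; 0 0 0 -20 0 0 0.47'
python3 -m jog '0 0 0 0 -5 40 0.47; 0 0 0 0 -5 40 0.47; 0 0 0 0 0 40 0.47; 0 0 0 0 0 40 0.47; 0 0 0 0 0 40 0.47'
python3 -m jog '0 0 0 0 0 35 0.47; 0 0 0 0 0 20 0.47; 0 0 0 0 0 0 0.47; 0 0 0 0 0 0 0.47; 0 0 0 0 0 0 0.47'
python3 st.py; python3 - <<'E'
from bench import imaging
from h import *
for n,q in(("top",[[297,200],[402,177],[424,262],[308,286]]),("scene",[[345,178],[250,212],[222,148],[312,118]])):
    f=imaging.grab_frame(n);cv2.imwrite(f"pics/{n}_end.png",f["color"][:,:,::-1])
    P=pts(f);z0=np.zeros((400,640),np.uint8);cv2.fillPoly(z0,[np.array(q)],1);hsv=cv2.cvtColor(f["color"],cv2.COLOR_RGB2HSV)
    Q=P[(z0>0)&(hsv[...,2]>120)&(hsv[...,1]<60)&(f["z_map"]>0)];A=np.c_[Q[:,:2],np.ones(len(Q))];w=np.ones(len(Q),bool)
    for _ in range(6):
        s=np.linalg.lstsq(A[w],Q[w,2],rcond=None)[0];w=abs(A@s-Q[:,2])<.005
    print(n,"slope",-(s[0]*.9845+s[1]*.1754),w.sum(),np.median(Q[w,2]))
    g=dict(np.load(n+"0.npz")); 
    nn=np.array([-s[0],-s[1],1]);L=np.linalg.norm(nn);nn/=L;d=s[2]/L
    k,l,st,ce=cv2.connectedComponentsWithStats(((hsv[...,2]<110)&(z0>0)).astype(np.uint8))
    for j in range(1,k):
        if st[j][4]>150:
            W=onplane(f,np.argwhere(l==j)[:,::-1],nn,d+.002)*1000;print(cv2.minAreaRect(W[:,:2].astype(np.float32)))
E
```

```text
clock: 14.03
tcp_pos: [0.5248, -0.0205, 0.1421]
orientation: [-1.571, 0.014, -0.012]
contact_force: [0.1, 0.2, 0.2]
grip_width: 0.0402
t 14.0333 tcp [524.8 -20.5 142.1] F [0.1 0.2 0.2] Mo [ 0.02 -0.01  0.  ] w 40.2
j [-0.601  0.403  0.656  2.029 -0.334  0.816  0.231]
x [ 0.9999 -0.0169 -0.0011] y [-1.1e-03 -3.0e-04 -1.0e+00] z [ 1.690e-02  9.999e-01 -3.000e-04]
clock: 14.45
tcp_pos: [0.4876, -0.0203, 0.2354]
orientation: [-1.57, 0.009, -0.019]
contact_force: [0.4, 0.4, -0.3]
grip_width: 0.0403
clock: 14.87
tcp_pos: [0.4884, 0.182, 0.2429]
orientation: [-1.569, 0.013, -0.014]
contact_force: [0.8, 1.0, -0.3]
grip_width: 0.0404
clock: 15.28
tcp_pos: [0.4897, 0.234, 0.2421]
orientation: [-1.571, 0.014, -0.014]
contact_force: [0.6, -0.8, -0.4]
grip_width: 0.04
t 15.2833 tcp [489.7 234.  242.1] F [ 0.6 -0.8 -0.4] Mo [-0.03 -0.02  0.01] w 40.0
j [-1.061  0.276  0.609  1.892 -0.183  1.028 -0.393]
x [ 9.998e-01 -1.790e-02  3.000e-04] y [ 3.e-04 -4.e-04 -1.e+00] z [ 1.790e-02  9.998e-01 -4.000e-04]
top slope 0.008848933289255704 9032 0.12321003041276024
scene slope 0.007299313495815294 6161 0.12112063882284196
((527.307861328125, -18.928863525390625), (69.91706848144531, 28.969806671142578), 11.266814231872559)
```

View pics/top_end.png

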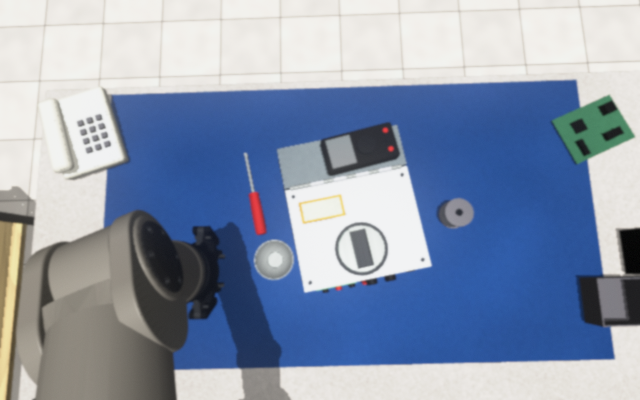

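View pics/scene_end.png

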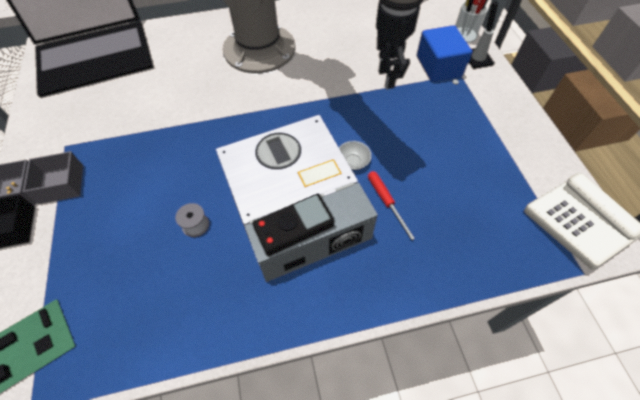

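The fastener is square to the front edge and the other objects look to be in place. The cover slope reads about 0.008, so I'll cross-check with the same region and bench bias before handing in.

```bash
python3 look.py s12; python3 look.py s13; python3 - <<'E'
from bench import imaging
from h import *
for n,b in(("top",(slice(100,350),slice(120,560))),("scene",(slice(130,320),slice(90,480)))):
    f=imaging.grab_frame(n);P=pts(f)[b];h=cv2.cvtColor(f["color"],cv2.COLOR_RGB2HSV)[b]
    Q=P[(h[...,0]>100)&(h[...,0]<125)&(h[...,1]>150)];Q=Q[abs(Q[:,2])<.008]
    s=np.linalg.lstsq(np.c_[Q[:,:2],np.ones(len(Q))],Q[:,2],rcond=None)[0];print(n,"bench slope",-(s[0]*.9845+s[1]*.1754))
E
```

```text
cover slope along case x 0.004251448855101489 n 4402
cover slope along case x 0.004592401650708049 n 4405
top bench slope -0.00018073009882852966
scene bench slope -0.0013316882603743672
```

```bash
python3 -c "
from bench import r
print(r.hand_in())"
```

```text
the job is handed in; nothing more can be done
None
```

The cover is shut and locked, the hand is clear, and I handed the job in at about 15.5 s of the 42 s allowed.

**What I did:**
- I set the shut fingertips in the slot and pressed the cover fully shut with about 12 N.
- My first turn of 40° did nothing: the shut tips are narrower than the slot and spun freely in it.
- I turned back and lined the jaws up with the slot. Still pressing, I spread the fingers to 40 mm inside it and turned the fastener clockwise to its stop. The turning moment rose from about 0.15 to 1.9 N m there, with 18–20 N holding the cover down.
- I then unloaded the turn and lifted straight out.

**Last checks:**
- **Fastener:** the slot lies at about 11° against the case's 10°, so it is at its locked stop to within camera accuracy.
- **Cover:** let go, it stays shut. The estimates of its angle disagree a little, from 0.004 to 0.009 rad depending on camera and region. Measured on the same region, it came up about 0.007 rad from its pressed position, which I take to be play in the cam. All of these are under the 0.015 limit.
- **Surroundings:** the multimeter, spool, dish and screwdriver look to be in the same place in both views; I compared them by eye and did not measure them. The force reading with the hand away was within noise of zero.

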